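Check a cell pack's temperature, then hold it down in the sprung test cradle

ROBOT

A 7-joint arm with a two-finger parallel gripper is mounted at the origin on the work surface; the furniture and walls round the work are solid. World frame = base frame: x ahead of the robot, y to its left, z up, the work surface at z = 0. Lengths are in m, angles in rad, forces in N, time in s.
With the tool pointing down it reaches from about 0.4 to 0.85 m from the base axis. Payload 10.4 kg.
Tool frame: the origin (TCP) lies on the centre line of the jaws, within the pads' length; the fingertips stand 8 mm ahead of it and the grasp point (between the pads) lies 11 mm behind it (r.finger_overhang is the distance from the TCP to the fingertips, in m); z points along the fingers, y is the line along which they close (so a half turn about z gives the same grasp; the last joint's range is limited). The gripper opens to 87 mm and grips with 3 to 60 N. Pads are 19 mm wide; open, the fingers measure 117 mm over their backs; the gripper's body (75 mm by 190 mm) begins 51 mm behind the grasp point.
Start: joints at [1.222, 0.332, -0.065, 1.46, 0.022, 1.35, -0.088], TCP at [0.2, -0.592, 0.231] pointing down, gripper open.
Joint ranges: [-2.6, 2.6], [-0.5, 2.12], [-1.47, 1.34], [0.16, 2.42], [-1.27, 4.41], [0.06, 2.06], [-2.6, 2.6]. Speed limits (rad/s): [2.22, 2.22, 2.79, 2.79, 3.14, 3.14, 3.14].

INTERFACE

Orientations are given as a unit quaternion [x, y, z, w].
In Python, from bench import r, vision gives the robot as it stands.
- The arm moves only by the tool drive_tool, never from a script. Its argument "series" is a list of rows, each a list of 2 entries, a list of its own where there are three numbers: the shift along the world's x, y, z in cm, then the turn about the world's z in degrees. A call has exactly 10 rows; each row shifts and turns the commanded pose from where the row before left it; what a row does not reach is not made up. A row lasts 1/8 s, in which the tool goes at most 62.5 mm and 10.7 degrees, less where a joint would pass 70% of its speed; a pose out of reach is approached as far as the arm can. A call with a gripper value outside its range is refused whole. "hand" is the closure, from 0 (fully open) to 1 (shut), set as the call begins (left out, the last holds). The fingers move at their own pace and stop on an object; "newtons" is the grip in N (left out, the last holds). Time passes only in rows, so rows that do not move let the fingers close, or fill a call up. It gives the time, the measured TCP pose, the force, the opening and the grip force at its end, in the units of the state.
- r.read_state(): the state, without advancing time (a new reading comes with each control period).
- vision.camera(name): name is "scene" or "top" or "wrist"; returns a dict with "color" (420x560x3 uint8, red, green, blue), "intrinsics" (3x3 intrinsics, pixels), "R" (3x3) and "t" (3): a world point X has camera coordinates R X + t; the wrist camera has in their place "mount" (4x4, takes a point from camera to tool coordinates, whose origin is the TCP and whose axes are the flange's). Camera axes: x right, y down, z forward; pixel columns grow to the right and rows downward; lengths in m; the calibration is good to about 2 mm. A picture is of the moment at which its call begins: read the wrist's pose just before it. There is no depth.
- r.close_job(): hands the job in; it is judged then, once.
The state is a dict: "time": time; "joint_positions": joint angles; "joint_vel": joint speeds; "joint_torque": joint torques, N m; "ee_pos": TCP position; "eef_rot": TCP orientation; "ft_force": force on the tool from outside, world axes, zero at the start; "torque": the same for the moment, N m; "width": finger opening in m; "grip_force": force on a finger pad.
Only numpy, scipy, OpenCV 4.12 (cv2) and the standard library are available. Lean on these libraries where they do the work, as an engineer would, in place of code of your own. Each camera call takes 0.05 s, during which the arm holds its last target. There are 200 camera calls.

TASK

Pick up the thermometer wand, point its nose at the middle of the standing cell pack's side from a few centimetres away and hold it still for about a second, then lay the wand back down on the bench and let go of it. After that stand the cell pack upright in the ring of the sprung test cradle, press it down against the spring as far as the ring goes, and finish holding it pressed down: do not let go or let the ring come up. Do not knock the pack over, and leave the other loose things (white pot, tape roll, battery holder) where they are.

Things in the scene. Friction and masses are not known exactly. Their poses are not given: they have to be found in the camera images.
- wand: Grey infrared thermometer wand, 120 mm long, lying on the bench, loose, 0.12 kg. Origin on its flat underside, x along its length to the black nose, z up. The rectangular grip body runs from x = -61 to +27 mm, 26 mm wide (y) and 24 mm high (z); grip it across y near x = 0. A round black nose goes on to x = +60 mm.
- wand_nose (a point): The lens at the tip of the wand's nose: 60 mm ahead of (x) and 12 mm above (z) the wand's origin; axes as the wand's. The wand looks along +x, and aims well if its line of sight passes near pack_mid.
- pack: Round dark cell pack with a printed sleeve, a standing cylinder 33 mm across (35 mm over a strap along its side) and 57 mm high, loose, 0.07 to 0.12 kg; solid up to 54 mm, with a contact stub above; grip it round the sides. Origin at the centre of its underside, z up along its axis.
- pack_mid (a point): Point on the pack's axis 28 mm above its underside.
- cradle: Test cradle fixed to the bench: a square black foot 84 x 84 x 10 mm with two low brass terminals (16 mm high) and, above its centre, an aluminium ring cup on a coil spring. Origin at the centre of the underside, z up. The cradle and the pack may swap places between runs.
- ring_seat (a point): Centre of the cup's inner floor, on which the pack stands; moves with the ring. 34 mm above the bench with the spring relaxed, 19 mm fully pressed. The cup is 39 mm wide inside, its wall flares to 47 mm inside (55 mm outside) at the rim, 16 mm above the floor.
- ring (a joint): Travel of the sprung ring: 0 relaxed (up), 0.015 m pressed down to the stop. The spring pushes up with 4.5 N at 0 and 12 N at the stop; the pack's weight alone does not press it down.
- pot: Bystander: small white pot with a lid, 39 mm across, 38 mm high. Origin at its underside.
- tape: Bystander: dark tape roll lying flat, 57 mm across, 19 mm high. Origin at its underside.
- holder: Bystander: flat black battery holder with two wire ends, 33 x 108 x 16 mm, long in y. Origin at its underside.
Not all that is in view belongs to the job. Several things have the shape of the wand; the one meant has the colours described above.

How it is judged:
On the way, in this order (a step that is already met when the one before it is completed fails the run):
1. the lifted wand is held still, aimed at the middle of the pack from a few centimetres (x of pack_mid in the frame of wand_nose between 0.018 and 0.1 m and y of pack_mid in the frame of wand_nose between -0.013 and 0.013 m and z of pack_mid in the frame of wand_nose between -0.02 and 0.02 m and height (world z) of wand above 0.008 m and contact force between the fingers and wand above 1 N and linear speed of wand below 0.02 m/s and angular speed of wand below 0.2 rad/s and angle between pack's own z axis and vertical below 0.1 rad and height (world z) of pack below 0.006 m), for 0.5 s.
2. the wand lies on the bench, released (height (world z) of wand between -0.01 and 0.02 m and linear speed of wand below 0.02 m/s and contact force between each of the arm, the fingers and wand below 0.1 N), for 0.2 s.
3. the pack stands upright in the ring (z of pack in the frame of ring_seat below 0.003 m and horizontal distance between pack and ring_seat below 0.006 m and angle between pack's own z axis and vertical below 0.15 rad), for 0.1 s.
At the end, for the whole second after the job is handed in: The pack stands on the ring's floor, within 6 mm of its centre and 0.15 rad of upright; the fingers keep it pressed so that the ring stays more than 11 mm down its 15 mm travel; the wand lies on the bench, not held (all of step 3 and value of joint ring above 0.011 m and velocity of joint ring between -0.01 and 0.01 m/s and z of pack in the frame of ring_seat above -0.004 m and contact force between pack and ring above 5 N and contact force between the fingers and pack above 2 N and height (world z) of wand between -0.01 and 0.02 m and linear speed of wand below 0.02 m/s and contact force between anything else and wand above 0.2 N and contact force between the fingers and wand below 0.1 N); the arm keeps its last pose, push and grip.
It fails at once if the pack is knocked over (angle between pack's own z axis and vertical above 0.6 rad).
It fails at once if the white pot is moved more than 3 cm (distance of pot from where it was at the start of the episode above 0.03 m).
It fails at once if the tape roll is moved more than 3 cm (distance of tape from where it was at the start of the episode above 0.03 m).
It fails at once if the battery holder is moved more than 3 cm (distance of holder from where it was at the start of the episode above 0.03 m).
It also fails if it takes over 58 s, if anything falls off the work surface, if the arm or the gripper's body presses on something with over 40 N, if the wrist force passes 120 N, or if a joint passes its speed limit or range.

## Working session

There is one attempt and no reset: what is moved stays moved. The work goes in short steps, Python scripts to look and compute and a tool call to move; the robot and the scene stay as the last step left them, time stands still between calls to the robot, and variables do not carry over. Pictures are saved under pics/ and viewed, at most 10 in all, crops included, and the job is handed in when it is done.

Besides the shell and the picture viewer there is one more tool, called as a command line: name --argument value ..., lists and objects as JSON in quotes. drive_tool: Moves the arm, as the interface text tells. Its arguments: {"type":"object","properties":{"series":{"type":"array"},"hand":{"type":"number"},"newtons":{"type":"number"}},"required":["series"]}

```bash
mkdir -p pics; ls; cat > h.py <<'E'
import numpy as np, cv2
from bench import r, vision
def shot(n,f):
    s=r.read_state(); c=vision.camera(n); cv2.imwrite('pics/'+f,cv2.cvtColor(np.asarray(c['color']),cv2.COLOR_RGB2BGR)); return s,c
def back(c,u,v,z):
    "pixel -> world point at height z"
    R=np.array(c['R']);t=np.array(c['t']);K=np.array(c['intrinsics'])
    C=-R.T@t; d=R.T@np.linalg.solve(K,[u,v,1]); return C+d*(z-C[2])/d[2]
def proj(c,X):
    p=np.array(c['intrinsics'])@(np.array(c['R'])@np.array(X)+np.array(c['t'])); return p[:2]/p[2]
E
python3 - <<'E'
from h import *
import pickle
d={}
for n in('top','scene'):
    s,c=shot(n,n+'0.png'); d[n]=c; print(n,-np.array(c['R']).T@c['t'])
pickle.dump(d,open('c0.pkl','wb'))
print(r.read_state())
a=cv2.imread('pics/top0.png');print(a.shape)
E
```

```text
pics
top [0.3376976  0.15176308 1.02246969]
scene [-0.53509104  0.63128559  0.83758934]
{'time': 0.1, 'joint_positions': array([ 1.22238165,  0.33280681, -0.06469273,  1.46087054,  0.02162066,
        1.34992681, -0.08847951]), 'joint_vel': array([-0.00022034, -0.00023207,  0.00046719, -0.00204799, -0.00047261,
        0.00145033,  0.00090257]), 'joint_torque': array([ 2.61417743e-03, -6.24545217e+01,  2.58301408e-02, -3.90718853e+01,
       -6.11726311e-02,  3.66338622e-02,  1.75604828e-05]), 'ee_pos': array([ 0.19992307, -0.59179071,  0.22982835]), 'eef_rot': array([ 9.86756653e-01,  1.62206273e-01, -1.47759981e-04, -6.40922632e-04]), 'ft_force': array([1.32731613, 0.09068939, 0.03252693]), 'torque': array([ 0.00067472,  0.00726475, -0.05869635]), 'grip_force': 0.0, 'width': 0.08697428510175995}
(420, 560, 3)
```

View pics/top0.png

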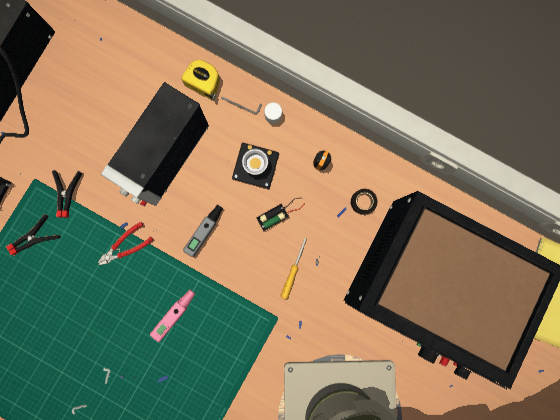

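View pics/scene0.png

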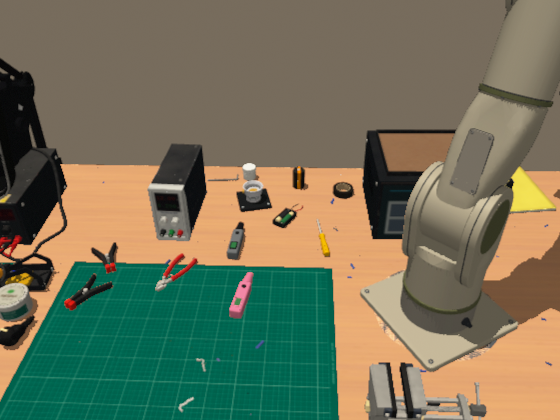

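Top view: the grey wand is at about (203,231) with its nose at (219,208), the pack at (322,160), and the cradle at (256,163). The pot is at (273,113), the holder at (273,216), and the tape at (364,201). I'll zoom in to measure.

```bash
python3 - <<'E'
from h import *
import pickle
d=pickle.load(open('c0.pkl','rb'));c=d['top']
a=cv2.imread('pics/top0.png')[95:265,175:355]
a=cv2.resize(a,None,fx=4.4,fy=3.5,interpolation=cv2.INTER_CUBIC)
b=cv2.imread('pics/top0.png')[100:265,175:375]; cv2.imwrite('pics/top0z.png',cv2.resize(b,None,fx=3.6,fy=3.6,interpolation=cv2.INTER_CUBIC))
for n,u,v,z in [('nose',219,208,.012),('wand',203,231,.024),('pack',322,160,.05),('cradle',256,163,.01),('ringrim',256,161,.05),('pot',273,113,.038),('holder',273,216,.016),('tape',364,201,.019),('bench',0,0,0)]:
    print(n,back(c,u,v,z).round(4))
print('yaw axes image',proj(c,[.3,.4,0]),proj(c,[.4,.4,0]))
E
```

```text
nose [0.4391 0.25   0.012 ]
wand [0.39   0.2822 0.024 ]
pack [0.5331 0.0329 0.05  ]
cradle [0.5358 0.1706 0.01  ]
ringrim [0.5321 0.1698 0.05  ]
pot [0.6373 0.1331 0.038 ]
holder [0.4204 0.1355 0.016 ]
tape [ 0.45   -0.0587  0.019 ]
bench [0.9088 0.7342 0.    ]
yaw axes image [148.45551176 274.82554901] [149.04099806 227.54948045]
```

View pics/top0z.png

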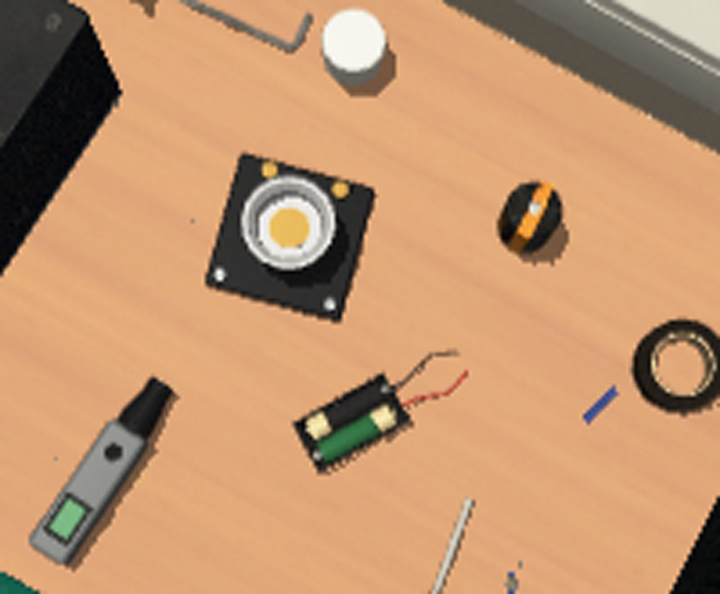

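```bash
python3 - <<'E'
from h import *
import pickle
from scipy.spatial.transform import Rotation as Ro
d=pickle.load(open('c0.pkl','rb'));c=d['top']
f=lambda n,u,v,z:print(n,back(c,u/3.6+175-.4,v/3.6+100-.4,z).round(4))
f('nose',164,384,.016);f('rear',50,553,.024);f('front',128,429,.024)
f('stub',535,209,.057)
f('rim',288,223,.05);f('floor',290,229,.034);f('foot',291,237,.01);f('pot',354,41,.038)
for p in [(243,154),(374,188),(341,321),(207,286)]: f('c',*p,.01)
s=r.read_state();R=Ro.from_quat(s['eef_rot']).as_matrix();print(R.round(3))
E
```

```text
nose [0.4423 0.2471 0.016 ]
rear [0.3442 0.3122 0.024 ]
front [0.4154 0.2673 0.024 ]
stub [0.5366 0.0311 0.057 ]
rim [0.531  0.1727 0.05  ]
floor [0.5306 0.1719 0.034 ]
foot [0.5305 0.1719 0.01  ]
pot [0.6417 0.1332 0.038 ]
c [0.5812 0.2002 0.01  ]
c [0.5598 0.1218 0.01  ]
c [0.4795 0.1426 0.01  ]
c [0.5013 0.2221 0.01  ]
[[ 0.947  0.32  -0.   ]
 [ 0.32  -0.947  0.001]
 [-0.    -0.001 -1.   ]]
```

drive_tool --series '[[[2,3.9,1.1],6.4],[[2,3.9,1.1],6.4],[[2,3.9,1.1],6.4],[[2,3.9,1.1],6.4],[[2,3.9,1.1],6.4],[[2,3.9,1.1],6.4],[[2,3.9,1.1],6.4],[[2,3.9,1.1],6.4],[[2,3.9,1.1],6.4],[[2,3.9,1.1],6.4]]' --hand 0 --newtons 20

```text
time: 1.35
ee_pos: [0.4004, -0.2007, 0.3407]
eef_rot: [0.75, 0.662, -0.0, -0.0]
ft_force: [0.4, -0.2, 0.4]
width: 0.0872
grip_force: 0.0
```

drive_tool --series '[[[0.5,5,-1],6.4],[[0.5,5,-1],6.4],[[0.5,5,-1],6.4],[[0.5,5,-1],6.4],[[-0.5,4.6,-2],6.4],[[-0.5,4.6,-2],6.4],[[-0.5,4.6,-2],6.4],[[-0.5,4.6,-2],6.4],[[-0.4,4.6,-2],6.4],[[-0.3,5.0,-2],6.4]]'

```text
time: 2.6
ee_pos: [0.393, 0.2788, 0.1801]
eef_rot: [0.286, 0.958, -0.0, 0.001]
ft_force: [1.5, -2.0, 0.3]
width: 0.0871
grip_force: 0.0
```

```bash
cat >> h.py <<'E'
from scipy.spatial.transform import Rotation as Ro
def wcam(s,c):
    "wrist camera as R,t world->camera"
    M=np.array(c['mount']);T=np.eye(4);T[:3,:3]=Ro.from_quat(s['eef_rot']).as_matrix();T[:3,3]=s['ee_pos']
    I=np.linalg.inv(T@M); return dict(R=I[:3,:3],t=I[:3,3],intrinsics=c['intrinsics'])
E
python3 - <<'E'
from h import *
import pickle
s,c=shot('wrist','w1.png');w=wcam(s,c);pickle.dump(w,open('w1.pkl','wb'))
print(s['ee_pos'],s['eef_rot'],s['joint_positions'].round(2))
print('pred origin,nose,rear',proj(w,[.394,.2795,.024]),proj(w,[.4443,.2468,.012]),proj(w,[.343,.312,.024]))
E
```

```text
[0.39303683 0.27875507 0.18006059] [ 2.85687761e-01  9.58322535e-01 -3.60780311e-05  6.48451032e-04] [ 0.3   0.17 -1.08  1.85  0.17  1.21  0.16]
pred origin,nose,rear [280.79894423 200.95909382] [280.77262326 260.52083269] [280.07115182 128.81072032]
```

View pics/w1.png

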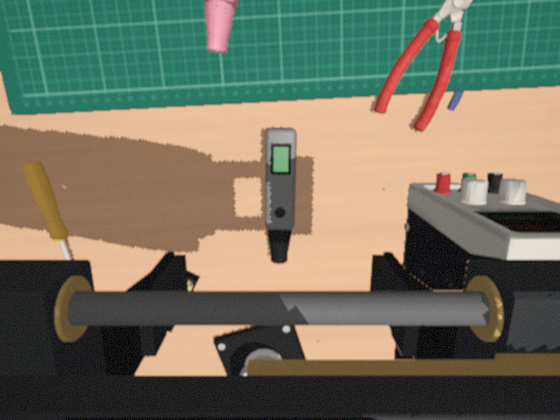

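The nose is at (279,262) and the rear at (281,128), both within 2 px of the prediction, so the wand pose is confirmed. Next I'll check how close the power supply box corner (405,240) is to the gripper body.

```bash
python3 - <<'E'
from h import *
import pickle
w=pickle.load(open('w1.pkl','rb'))
a=np.radians(-33.2);T=np.array([.393,.279])
ex=np.array([np.cos(a),np.sin(a)]);ey=np.array([-np.sin(a),np.cos(a)])
for p in [(408,240,0),(405,252,0),(410,185,.08),(410,185,.1),(410,185,.12),(410,185,.14)]:
    X=back(w,*p);print(p,X.round(3),'along wand,closing',((X[:2]-T)@ex).round(3),((X[:2]-T)@ey).round(3))
c=pickle.load(open('c0.pkl','rb'))['top']
for p in [(153,205,.0),(153,205,.1)]:
    X=back(c,*p);print(p,X.round(3),'along wand,closing',((X[:2]-T)@ex).round(3),((X[:2]-T)@ey).round(3))
E
```

```text
(408, 240, 0) [0.497 0.357 0.   ] along wand,closing 0.044 0.123
(405, 252, 0) [0.507 0.349 0.   ] along wand,closing 0.057 0.121
(410, 185, 0.08) [0.422 0.368 0.08 ] along wand,closing -0.024 0.091
(410, 185, 0.1) [0.415 0.364 0.1  ] along wand,closing -0.028 0.083
(410, 185, 0.12) [0.408 0.36  0.12 ] along wand,closing -0.032 0.076
(410, 185, 0.14) [0.401 0.356 0.14 ] along wand,closing -0.036 0.069
(153, 205, 0.0) [0.448 0.392 0.   ] along wand,closing -0.016 0.125
(153, 205, 0.1) [0.437 0.369 0.1  ] along wand,closing -0.012 0.099
```

drive_tool --series '[[[0.1,0.1,-3],0.9],[[0,0,-3],0],[[0,0,-3],0],[[0,0,-3],0],[[0,0,-2],0],[[0,0,-1.5],0],[[0,0,-0.9],0],[[0,0,-0.4],0],[[0,0,0],0],[[0,0,0],0]]'

```text
time: 3.9
ee_pos: [0.3944, 0.2791, 0.0131]
eef_rot: [0.279, 0.96, 0.0, 0.0]
ft_force: [-0.8, 0.6, 0.8]
width: 0.0869
grip_force: 0.0
```

drive_tool --series '[[[0,0,0],0],[[0,0,0],0],[[0,0,0],0],[[0,0,0],0],[[0,0,0],0],[[0,0,0],0],[[0,0,0],0],[[0,0,0],0],[[0,0,0],0],[[0,0,0],0]]' --hand 1 --newtons 20

```text
time: 5.15
ee_pos: [0.3941, 0.2789, 0.0126]
eef_rot: [0.279, 0.96, 0.0, 0.0]
ft_force: [-0.4, 0.6, -0.4]
width: 0.0258
grip_force: 19.8
```

drive_tool --series '[[[0,0,1.5],0],[[0,0,3],0],[[0,0,3],0],[[0.6,-4,0.5],5],[[0.6,-4.5,0],6],[[0.6,-4.5,0],6],[[0.6,-4.5,0],6],[[0.6,-4,0],5.4],[[0.6,-3.3,0],4],[[0,0,0],0]]'

```text
time: 6.4
ee_pos: [0.4304, 0.0286, 0.0932]
eef_rot: [0.002, 1.0, -0.0, 0.0]
ft_force: [-0.3, 0.2, -0.3]
width: 0.0256
grip_force: 19.8
```

```bash
python3 - <<'E'
from h import *
import pickle
s,w=shot('wrist','w2.png');s,c=shot('top','t2.png')
pickle.dump((wcam(s,w),c),open('c2.pkl','wb'))
print(s['ee_pos'],s['eef_rot'],s['joint_positions'].round(2),s['width'])
W=wcam(s,w)
a=cv2.imread('pics/w2.png');b=cv2.resize(cv2.imread('pics/t2.png')[100:260,190:400],None,fx=2.6,fy=2.6,interpolation=cv2.INTER_CUBIC)[:416,:]
for X in([.5355,.031,.057],[.5355,.031,.0]):print(proj(W,X))
cv2.imwrite('pics/w2m.png',a)
E
```

```text
[0.43018262 0.03031246 0.0931416 ] [ 1.51384928e-03  9.99998839e-01 -7.15320821e-05  1.58763245e-04] [ 0.85  0.15 -1.06  2.07  0.16  1.01  1.28] 0.026093798251251302
[281.41716852 409.54326336]
[280.88225651 352.7210745 ]
```

View pics/w2.png

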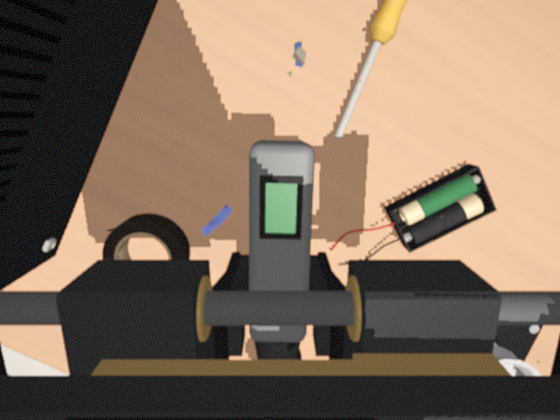

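The wand is gripped straight and its rear end points at the base. The tape at (147,250) and the holder at (440,205) are both clear of it. Before lowering, I'll check the pack axis against the scene camera.

```bash
python3 - <<'E'
from h import *
import pickle
c=pickle.load(open('c0.pkl','rb'))['scene']
for X in([.5355,.031,.057],[.5355,.031,0],[.5306,.172,.034]):print(proj(c,X).round(1))
a=cv2.imread('pics/scene0.png').astype(int)
m=(a[155:200,280:320].max(2)<70)|((a[155:200,280:320,2]>180)&(a[155:200,280:320,0]<60))
n,l,st,ce=cv2.connectedComponentsWithStats(m.astype(np.uint8));i=1+st[1:,4].argmax();print(st[i],ce[i]+[280,155])
E
```

```text
[298.5 169. ]
[298.3 186.3]
[252.9 190.9]
[18 13  6 21 62] [301.64516129 177.79032258]
```

drive_tool --series '[[[0,0,-1.5],0],[[0,0,-2],0],[[0,0,-1.5],0],[[0,0,-0.8],0],[[0,0,-0.5],0],[[0,0,-0.15],0],[[0,0,0],0],[[0,0,0],0],[[0,0,0],0],[[0,0,0],0]]'

```text
time: 7.75
ee_pos: [0.4301, 0.0308, 0.0282]
eef_rot: [0.0, 1.0, -0.0, 0.0]
ft_force: [0.4, -0.1, -1.1]
width: 0.0256
grip_force: 19.8
```

```bash
python3 - <<'E'
from h import *
s,c=shot('top','t3.png');s2,d=shot('scene','s3.png')
a=cv2.imread('pics/t3.png')[110:250,230:420];b=cv2.imread('pics/s3.png')[140:260,210:370]
a=cv2.resize(a,(570,420));b=cv2.resize(b,(230,172));o=np.zeros((600,570,3),np.uint8);o[:420]=a;o[420:592,:230]=b;cv2.imwrite('pics/m3.png',o);print(s['ee_pos'])
E
```

```text
[0.43012971 0.03078323 0.0281765 ]
```

View pics/m3.png

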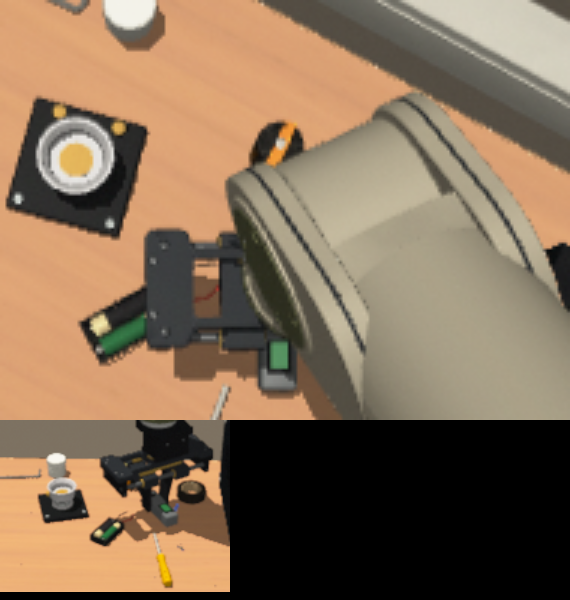

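The pack is undisturbed, with its stub at (281,143) in the crop, and the wand is aimed at it. I'll hold about 1 s longer, then lay it down.

drive_tool --series '[[[0,0,0],0],[[0,0,0],0],[[0,0,0],0],[[0,0,0],0],[[0,0,0],0],[[0,0,0],0],[[0,0,0],0],[[0,0,0],0],[[0,0,0],0],[[0,0,0],0]]'

```text
time: 9.1
ee_pos: [0.4301, 0.0309, 0.0281]
eef_rot: [0.0, 1.0, 0.0, 0.0]
ft_force: [-0.3, -0.4, -1.4]
width: 0.0257
grip_force: 19.8
```

drive_tool --series '[[[0,0,-0.4],0],[[0,0,-0.5],0],[[0,0,-0.3],0],[[0,0,-0.2],0],[[0,0,-0.1],0],[[0,0,-0.05],0],[[0,0,0],0],[[0,0,0],0],[[0,0,0],0],[[0,0,0],0]]'

```text
time: 10.35
ee_pos: [0.4301, 0.0308, 0.0126]
eef_rot: [0.0, 1.0, 0.0, 0.0]
ft_force: [-1.0, -0.4, -1.6]
width: 0.0257
grip_force: 19.8
```

drive_tool --series '[[[0,0,0],0],[[0,0,0],0],[[0,0,0],0],[[0,0,0],0],[[0,0,0],0],[[0,0,0],0],[[0,0,0],0],[[0,0,0],0],[[0,0,0],0],[[0,0,0],0]]' --hand 0.5

```text
time: 11.6
ee_pos: [0.4301, 0.0309, 0.0126]
eef_rot: [0.0, 1.0, 0.0, -0.0]
ft_force: [0.2, -0.4, 0.5]
width: 0.0432
grip_force: 0.0
```

drive_tool --series '[[[0,0,0.5],0],[[0,0,1.5],0],[[0,0,2],0],[[0,0,3],0],[[0,0,3],0],[[0,0,2],0],[[0,0,0],0],[[0,0,0],5],[[0,0,0],10],[[0,0,0],10]]'

```text
time: 12.85
ee_pos: [0.4296, 0.031, 0.1321]
eef_rot: [-0.219, 0.976, 0.0, -0.0]
ft_force: [0.5, -0.1, -0.8]
width: 0.0436
grip_force: 0.0
```

```bash
python3 - <<'E'
from h import *
import pickle
from scipy.optimize import least_squares
s,ct=shot('top','t4.png'); print(s['ee_pos'],s['eef_rot'])
c=pickle.load(open('c0.pkl','rb'))['top']
th=np.linspace(0,2*np.pi,60,endpoint=False)
def hullc(cam,x,y,circ):
    P=np.array([proj(cam,[x+q*np.cos(t),y+q*np.sin(t),z]) for q,z in circ for t in th]).astype(np.float32)
    m=cv2.moments(cv2.convexHull(P)); return np.array([m['m10'],m['m01']])/m['m00'],m['m00']
def fit(cam,img,box,cond,circ,x0):
    x1,y1,x2,y2=box;a=img[y1:y2,x1:x2].astype(int);m=cond(a).astype(np.uint8)
    n,l,st,ce=cv2.connectedComponentsWithStats(m);i=1+st[1:,4].argmax()
    cn,_=cv2.findContours((l==i).astype(np.uint8),cv2.RETR_EXTERNAL,cv2.CHAIN_APPROX_NONE)
    full=np.zeros_like(m);cv2.drawContours(full,cn,0,1,-1);mm=cv2.moments(full,True)
    ce=np.array([mm['m10'],mm['m01']])/mm['m00']+[x1,y1]
    q=least_squares(lambda p:hullc(cam,*p,circ)[0]-ce,x0).x
    print(ce.round(1),mm['m00'],'model area',round(hullc(cam,*q,circ)[1]),q.round(4));return q
dark=lambda a:(a.max(2)<75)|((a[...,2]>170)&(a[...,0]<70))
im=cv2.imread('pics/top0.png')
fit(c,im,(305,140,340,178),dark,[(.0165,0),(.0165,.054)],[.535,.03])
fit(c,im,(238,145,275,185),lambda a:a.min(2)>110,[(.0275,.05)],[.53,.17])
gold=lambda a:(a[...,2]>170)&(a[...,0]<120)&(a[...,1]>120)
fit(c,im,(246,152,268,176),gold,[(.01,.034)],[.53,.17])
E
```

```text
[0.42960693 0.03096506 0.13212976] [-2.19086776e-01  9.75705279e-01  1.71356486e-04 -4.04273261e-04]
[322.1 159.5] 236.0 model area 277 [0.5381 0.0302]
[254.5 161.3] 536.0 model area 547 [0.5317 0.1728]
[254.9 162.7] 88.0 model area 70 [0.5317 0.1725]
```

drive_tool --series '[[[2,0,0],0],[[4,0,0],0],[[3.5,0,0],0],[[1.2,0,0],0],[[0,0,-2],0],[[0,0,-3],0],[[0,0,-2.5],0],[[0,0,-1.5],0],[[0,0,-0.8],0],[[0,0,-0.2],0]]' --hand 0

```text
time: 14.15
ee_pos: [0.5369, 0.0309, 0.0325]
eef_rot: [-0.216, 0.976, 0.0, -0.0]
ft_force: [-0.0, 0.5, 0.5]
width: 0.0866
grip_force: 0.0
```

```bash
python3 - <<'E'
from h import *
s,c=shot('wrist','w5.png');W=wcam(s,c);print(s['ee_pos'],s['ft_force'])
for X in([.537,.0307,.057],[.4301-.061,.031,.024],[.5312,.1725,.05]):print(proj(W,X).round())
a=cv2.imread('pics/w5.png');s2,d=shot('scene','s5.png');b=cv2.imread('pics/s5.png')[130:250,220:380]
o=np.zeros((420,760,3),np.uint8);o[:,:560]=a;o[:150,560:]=cv2.resize(b,(200,150));cv2.imwrite('pics/m5.png',o)
E
```

```text
[0.53690332 0.03088916 0.03253618] [-0.02917066  0.526383    0.54265853]
[280. 308.]
[ 473. -108.]
[571. 409.]
```

View pics/m5.png

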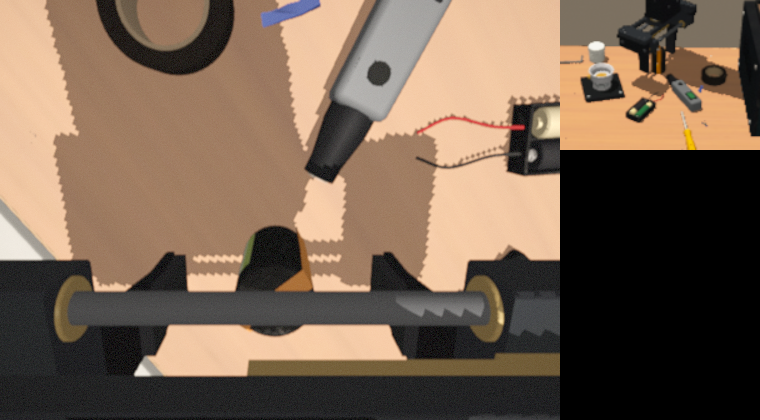

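The pack stands between the open fingers at about (275,290), centred to within a few mm. Its visible far edge is at row 335, and the wand lies free. I'll check the depth offset from that far edge and grip.

drive_tool --series '[[[0,0,0],0],[[0,0,0],0],[[0,0,0],0],[[0,0,0],0],[[0,0,0],0],[[0,0,0],0],[[0,0,0],0],[[0,0,0],0],[[0,0,0],0],[[0,0,0],0]]' --hand 1 --newtons 30

```text
time: 15.5
ee_pos: [0.5371, 0.0308, 0.0326]
eef_rot: [-0.216, 0.976, -0.0, 0.0]
ft_force: [1.1, -0.9, -0.1]
width: 0.0321
grip_force: 30.0
```

```bash
python3 - <<'E'
from h import *
s,c=shot('wrist','w6.png');W=wcam(s,c);print(s['ee_pos'],s['width'],s['grip_force'])
x=Ro.from_quat(s['eef_rot']).as_matrix()[:,0]; P=np.array(s['ee_pos'])
for o in(-.004,0,.004):
    for k in(-.0165,.0165):
        X=P+x*(o+k); print(o,k,proj(W,[X[0],X[1],.054]).round(),proj(W,[X[0],X[1],0]).round())
a=cv2.imread('pics/w6.png')
print(a[215:365:3,279].sum(1)//3)
E
```

```text
[0.53712487 0.03075542 0.03259209] 0.032117584357198026 29.99304606579244
-0.004 -0.0165 [280. 349.] [280. 289.]
-0.004 0.0165 [280. 275.] [280. 232.]
0 -0.0165 [280. 340.] [280. 283.]
0 0.0165 [280. 266.] [280. 225.]
0.004 -0.0165 [280. 332.] [280. 276.]
0.004 0.0165 [280. 256.] [280. 218.]
[129 130 126 113  21  14  11  15  12  24  22  13  21  25  24  24  23  22
  28  30  34  31  33  31  31  67  63  69  73  70  79  74  79  75  80  76
  73  43  44  67  95 203 205 207 206 204 203 202 173  94]
```

drive_tool --series '[[[0,0,1.5],0],[[0,0,3],0],[[0,0,2.5],0],[[0,1,0.5],1],[[-0.1,3,0],4],[[-0.2,4,0],4],[[-0.2,3.5,0],4],[[-0.1,2,0],2],[[0,0.7,0],0],[[0,0,0],0]]'

```text
time: 16.8
ee_pos: [0.5308, 0.173, 0.1072]
eef_rot: [-0.342, 0.94, 0.0, -0.0]
ft_force: [0.5, -0.5, -1.2]
width: 0.0325
grip_force: 30.0
```

```bash
python3 - <<'E'
from h import *
s,c=shot('wrist','w7.png');W=wcam(s,c);print(s['ee_pos'],s['width'],s['joint_positions'].round(2))
for X in([.5312,.1725,.05],[.5312,.1725,.034]):print(proj(W,X).round())
s2,d=shot('scene','s7.png');b=cv2.imread('pics/s7.png')[120:220,200:330]
t,e=shot('top','t7.png');a=cv2.imread('pics/t7.png')[100:200,200:330]
o=np.zeros((600,800,3),np.uint8);o[:290,:390]=cv2.resize(b,(390,290));o[:290,400:790]=cv2.resize(a,(390,290));o[300:,:400]=cv2.resize(cv2.imread('pics/w7.png'),(400,300));cv2.imwrite('pics/m7.png',o)
E
```

```text
[0.53078939 0.17296959 0.107226  ] 0.03248336149242882 [ 0.46  0.51 -1.06  1.74  0.48  1.18  1.52]
[278. 240.]
[278. 232.]
```

View pics/m7.png

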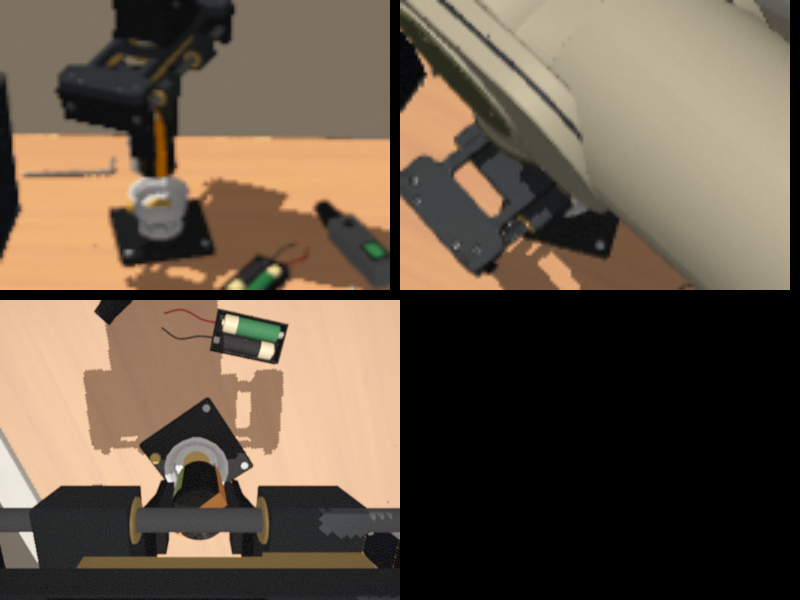

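```bash
python3 - <<'E'
from h import *
s=r.read_state();M=vision.camera('wrist');W=wcam(s,M)
x=Ro.from_quat(s['eef_rot']).as_matrix()[:,0]
for o in(-.003,0,.003):
    X=np.array([.5312,.1725,.05])+x*(.0275+o);print(o,x.round(2),proj(W,X).round(1))
g=np.array(M['color']).astype(int)
print([(v,int(g[v,277].mean())) for v in range(180,212)])
row=205
print([(u,int(g[row,u].mean())) for u in range(222,335,2)])
E
```

```text
-0.003 [-0.77 -0.64  0.  ] [280.6 201. ]
0 [-0.77 -0.64  0.  ] [280.6 196. ]
0.003 [-0.77 -0.64  0.  ] [280.6 191. ]
[(180, 33), (181, 30), (182, 38), (183, 27), (184, 32), (185, 33), (186, 26), (187, 32), (188, 30), (189, 20), (190, 35), (191, 38), (192, 85), (193, 121), (194, 146), (195, 159), (196, 155), (197, 149), (198, 148), (199, 139), (200, 141), (201, 133), (202, 135), (203, 133), (204, 145), (205, 152), (206, 155), (207, 150), (208, 150), (209, 150), (210, 151), (211, 143)]
[(222, 25), (224, 24), (226, 18), (228, 35), (230, 24), (232, 29), (234, 32), (236, 36), (238, 26), (240, 27), (242, 26), (244, 40), (246, 98), (248, 137), (250, 154), (252, 149), (254, 147), (256, 140), (258, 135), (260, 132), (262, 128), (264, 133), (266, 136), (268, 138), (270, 142), (272, 148), (274, 154), (276, 150), (278, 153), (280, 148), (282, 148), (284, 144), (286, 146), (288, 138), (290, 136), (292, 138), (294, 129), (296, 135), (298, 140), (300, 143), (302, 148), (304, 154), (306, 135), (308, 71), (310, 41), (312, 37), (314, 32), (316, 34), (318, 30), (320, 40), (322, 28), (324, 24), (326, 31), (328, 20), (330, 28), (332, 26), (334, 42)]
```

drive_tool --series '[[[-0.1,-0.1,0],0],[[0,0,-1.2],0],[[0,0,-1],0],[[0,0,-0.7],0],[[0,0,-0.5],0],[[0,0,-0.3],0],[[0,0,-0.3],0],[[0,0,-0.2],0],[[0,0,0],0],[[0,0,0],0]]'

```text
time: 18.25
ee_pos: [0.5302, 0.172, 0.0659]
eef_rot: [-0.342, 0.94, 0.0, 0.0]
ft_force: [-1.4, 0.3, 3.1]
width: 0.0322
grip_force: 30.0
```

drive_tool --series '[[[0,0,-0.3],0],[[0,0,-0.3],0],[[0,0,-0.3],0],[[0,0,-0.2],0],[[0,0,-0.2],0],[[0,0,-0.1],0],[[0,0,0],0],[[0,0,0],0],[[0,0,0],0],[[0,0,0],0]]' --newtons 45

```text
time: 19.5
ee_pos: [0.5303, 0.172, 0.052]
eef_rot: [-0.342, 0.94, -0.0, 0.0]
ft_force: [-1.8, -0.9, 11.2]
width: 0.0321
grip_force: 45.0
```

drive_tool --series '[[[0,0,-0.05],0],[[0,0,-0.05],0],[[0,0,0],0],[[0,0,0],0],[[0,0,0],0],[[0,0,0],0],[[0,0,0],0],[[0,0,0],0],[[0,0,0],0],[[0,0,0],0]]'

```text
time: 20.75
ee_pos: [0.5303, 0.1721, 0.0515]
eef_rot: [-0.342, 0.94, -0.0, 0.0]
ft_force: [-5.4, -3.2, 15.4]
width: 0.0321
grip_force: 45.0
```

```bash
python3 - <<'E'
from h import *
s,c=shot('wrist','w8.png');print(s['ee_pos'],s['ft_force'],s['time'])
s2,d=shot('scene','s8.png');b=cv2.imread('pics/s8.png')[120:240,210:350]
o=np.zeros((480,800,3),np.uint8);o[:360,:420]=cv2.resize(b,(420,360));o[:285,420:]=cv2.resize(cv2.imread('pics/w8.png'),(380,285));cv2.imwrite('pics/m8.png',o)
E
```

```text
[0.53033502 0.17206362 0.05145762] [-5.36339021 -3.21580048 15.43874673] 20.75
```

View pics/m8.png

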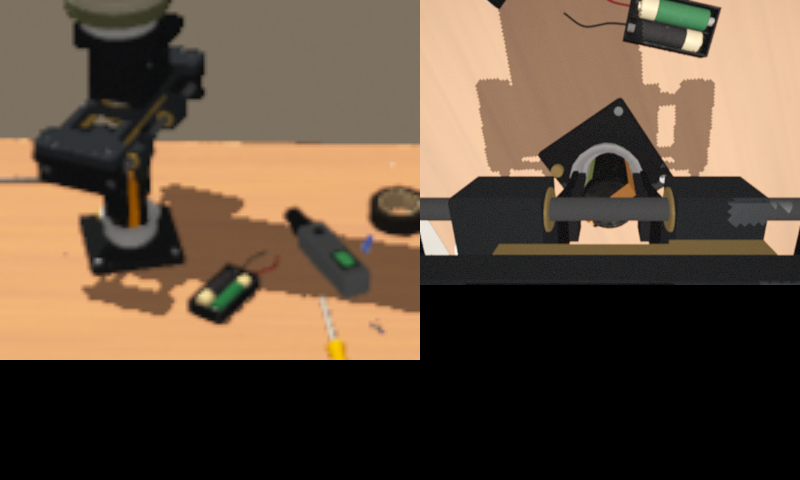

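The ring is on its stop: the force rose from 11 to 15 N over the last 0.5 mm. The pack is upright in the cup at about (610,190), and the wand lies free at (330,250).

```bash
python3 -c "
from bench import r
print(r.close_job())"
```

```text
the job is handed in; nothing more can be done
None
```

I handed the job in, and no verdict came back. I aimed the wand at the pack and held it still for over a second, then laid it down and let go; the pack is now upright in the ring, held pressed against the stop.

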